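Measure a moulded clip with a retractable rule and lock the reading

TASK

Take the measure of the moulded clip that lies against the metal fence on the checking board: hook the end of the retractable rule over the fence beside the clip, draw the case straight back against its spring until the front of the case is level with the clip's near end, then press the case down flat onto the steel rest plate below it until its sole brake is fully in, and let go. The rule must stay hooked on the fence, locked at that length; pull and press gently, and do not disturb the clip.

Things in the scene. Friction and masses are not known exactly. Their poses are not given: they have to be found in the camera images.
- rule_center (a point): Centre of the case of the retractable rule: grey plastic, 110 mm long (x, toward the nose, along the blade), 34 mm wide (y), 44 mm tall, flat sides to grasp, 0.28 kg in all. Its black sole, 86 x 28 mm, stands 4 mm proud below: on a surface this point is 26 mm up unlocked, 22 mm locked. Fingertips up to 15 mm below this point stay clear of all below.
- nose (a point): middle of the front (nose) face of the case, 55 mm ahead of its centre at the same height
- hook (a point): Tip of the steel hook at the blade's end, on its inner face (turned back to the case). Hook 19 mm wide, 2.5 mm thick; it hangs from the blade (2 mm thick, underside 4 mm above the height of the case's centre) to 18 mm below that height. With the blade home this point is 22 mm ahead of the nose. Axes as the case.
- blade (a joint): how far the blade is drawn out, m: 0 home, 0.085 the end stop. The blade slides straight out; its spring pulls back with 2 N at 0 and rises by 0.8 N per 10 mm, and its return is damped (40 N per m/s, so draw it slowly, under about 50 mm/s).
- sole (a joint): how far the sole is pushed into the case, m: 0 out (unlocked), 0.004 fully in (locked, case flat on the surface). Stiff: it begins to move at 6 to 9 N, is fully in at about 15 N (20 N does no harm) and stays in. From 0.0033 on its tooth holds the blade against the spring; teeth are 3 mm apart, so on letting go the case may slip up to 3 mm toward the fence.
- board: grey board, 250 (x) x 140 (y) x 10 mm, fixed; origin at the centre of its underside, x toward the fence, away from the robot. Under the rule's lane (centred on y = +30 mm) a fixed steel rest plate, 196 x 40 mm, whose height is reset each time and not measured: its top is 3 to 13 mm above the board's top; feel for it. With the case's centre 40 mm above the board's top the sole clears it.
- fence: aluminium angle fixed across the board's far end; upright leg 136 mm long (y), 4 mm thick, 28 mm high. Origin on the board's top, mid-length, on the upright's near face (far face at x = +4 mm); behind it a flat leg, 3 mm thick. Axes as the board, z up. The clip lies at y = -45 mm, the rule's lane is at y = +30 mm.
- clip_end (a point): near end of the moulded speckled clip (27 mm wide, 75 mm long, 8 mm high, 18 g, loose) that lies with its other end against the fence; the point is on its end, half-way up. y points along the clip, square to the fence, away from the robot.

How it is judged:
On the way, in this order (a step that is already met when the one before it is completed fails the run):
1. the hook has caught behind the fence, the spring pulling it against the far face (x of hook in the frame of fence between 0.002 and 0.008 m and z of hook in the frame of fence below 0.025 m and y of hook in the frame of fence between -0.01 and 0.065 m and contact force between fence and rule above 1.2 N), for 0.15 s.
2. still unlocked, the case is drawn back until its nose is level with the clip's near end, the hook bearing on the fence (x of hook in the frame of fence between 0.002 and 0.008 m and z of hook in the frame of fence below 0.025 m and y of hook in the frame of fence between -0.01 and 0.065 m and y of nose in the frame of clip_end between -0.008 and 0.008 m and contact force between fence and rule above 3 N and value of joint sole below 0.002 m), for 0.2 s.
At the end, for the whole second after the job is handed in: Released and still: rule upright on the rest plate, square to the fence (7 degrees), nose level with the clip's near end (8 mm), hook down behind the fence (within 4 mm of it), sole in by more than 3.3 of its 4 mm, blade held drawn out by more than 45 mm, clip moved less than 6 mm (x of hook in the frame of fence between 0.002 and 0.008 m and z of hook in the frame of fence below 0.025 m and y of hook in the frame of fence between -0.01 and 0.065 m and y of nose in the frame of clip_end between -0.008 and 0.008 m and value of joint sole above 0.0033 m and value of joint blade above 0.045 m and angle between the x axis of nose and the x axis of fence, either way round below 0.12 rad and angle between nose's own z axis and vertical below 0.06 rad and linear speed of rule below 0.01 m/s and distance of clip_end from where it was at the start of the episode below 0.006 m); the robot touches nothing.
It fails at once if the hook or the rule bears on the fence with more than 15 N (contact force between fence and rule above 15 N).
It fails at once if the rule is pressed on the rest plate with more than 40 N (contact force between rest and rule above 40 N).
It fails at once if the clip is moved by more than 8 mm (distance of clip_end from where it was at the start of the episode above 0.008 m).
It also fails if it takes over 67 s, if anything falls off the work surface, if the arm or the gripper's body presses on something with over 40 N, if the wrist force passes 120 N, or if a joint passes its speed limit or range.

ROBOT

A 6-joint arm with a two-finger parallel gripper is mounted at the origin on a cart in front of the work surface, level with it; the furniture and walls round the work are solid. World frame = base frame: x ahead of the robot, y to its left, z up, the work surface at z = 0. Lengths are in m, angles in rad, forces in N, time in s.
With the tool pointing down it reaches from about 0.275 to 0.75 m from the base axis. Payload 10.2 kg.
Tool frame: the origin (TCP) lies between the finger pads; the fingertips stand 25 mm ahead of it and the grasp point (between the pads) lies 6 mm ahead of it (tip_extent is the distance from the TCP to the fingertips, in m); z points along the fingers, y is the line along which they close (so a half turn about z gives the same grasp; the last joint's range is limited). The gripper opens to 85 mm and grips with 20 to 120 N. Pads are 22 mm wide; open, the fingers measure 114 mm over their backs; the gripper's body (76 mm by 85 mm) begins 54 mm behind the grasp point. The pads swing forward as they close: fully open they stand 13 mm farther back than shut.
Start: joints at [-1.352, 0.313, 1.498, -0, 1.331, -0.223], TCP at [0.224, -0.475, 0.256] pointing down, gripper open.
Joint ranges: [-2.94, 2.94], [-0.97, 2.17], [0.19, 2.56], [-1.23, 4.37], [0.02, 3.11], [-2.88, 2.88]. Speed limits (rad/s): [2.39, 2.39, 3.01, 3.14, 3.14, 3.14].

INTERFACE

Orientations are given as a rotation vector (axis times angle).
In Python, from plant import * gives the robot as it stands. Calls block until the motion is done:
- goto(position, orientation): joint-space move of the TCP to a pose.
- servo_line(position, ori=None, v=0.15): straight line of the TCP; ori=None keeps the orientation; v is the mean speed in m/s.
- movej(angles): joint-space move.
- gripper_open() and close(grasp_force=None): open the fingers fully, or close them until they stop; grasp_force is the grip in N (None keeps the last).
- dwell(seconds).
- ik(position, orientation): joint angles nearest the present ones, or None.
- grab_frame(name): name is "scene" or "side" or "wrist"; returns the picture (384x512x3 uint8, blue, green, red); there is no depth.
- camera_info(name): a dict with "camera_matrix" (3x3 intrinsics, pixels), "D" ([k1, k2, p1, p2, k3] as OpenCV has them; the pictures are not rectified), "position" and "orientation" of the camera in the world. Camera axes: x right, y down, z forward; pixel columns grow to the right and rows downward; lengths in m; the calibration is good to about 2 mm. A picture is of the moment at which its call begins: read the wrist's pose just before it. camera_info takes no time and is no camera call; for the wrist camera it gives the pose at the moment of the call.
A pose or a line that the arm cannot do raises MotionError and nothing moves.
- close_job(): hands the job in; it is judged then, once.
Trained networks look in the newest picture that a camera, given by its name, has taken for a name from the list of things; names that differ only in an ending like _2 or _b are one class to them, and where a whole thing is asked for, a point or a joint stands for the part that bears it (a point fixed in the world has none). Each returns a list of dicts, best first, with "conf" (0 to 1); they miss things now and then, are a little off and sometimes report something else, mostly with a low value. They report only what shows in the picture. A call takes as long as a camera call.
- find_in(thing, camera): "box" ([centre column, centre row, width, height] in pixels, round what is visible of it).
- pinpoint(thing, camera): "uv" ([column, row] in pixels: a listed point, or the origin of a listed thing).
Readings, each from a call of its own:
- read_clock(): time.
- read_qpos(): joint angles.
- read_qd(): joint speeds.
- read_effort(): joint torques, N m.
- read_ee_pos(): TCP position.
- read_tcp_rot(): TCP orientation.
- read_wrist_force(): force on the tool from outside, world axes, zero at the start.
- read_moment(): the same for the moment, N m.
- read_gripper_width(): finger opening in m.
- read_finger_force(): force on a finger pad.
Only numpy, scipy, OpenCV 4.12 (cv2) and the standard library are available. Lean on these libraries where they do the work, as an engineer would, in place of code of your own. Each camera call takes 0.05 s, during which the arm holds its last target. There are 200 camera calls.

## Working session

There is one attempt and no reset: what is moved stays moved. The work goes in short steps, each a Python script; the robot and the scene stay as the last script left them, time stands still between calls to the robot, and variables do not carry over. Pictures are saved under pics/ and viewed, at most 10 in all, crops included, and the job is handed in when it is done.

```bash
ls; mkdir -p pics; python3 - <<'E'
from plant import *
import cv2,numpy as np
print(read_clock())
for c in ["scene","side"]:
    im=grab_frame(c); cv2.imwrite(f"pics/{c}0.png",im)
    i=camera_info(c); print(c,np.round(i["camera_matrix"],1).tolist(),i["D"],i["position"],i["orientation"])
    for t in ["rule_center","nose","hook","board","fence","clip_end"]:
        print(t,[(np.round(d["uv"],1).tolist(),round(d["conf"],2)) for d in pinpoint(t,c)][:3])
    print([(np.round(d["box"],1).tolist(),round(d["conf"],2)) for d in find_in("rule_center",c)][:2])
print(read_clock(),read_tcp_rot(),read_ee_pos())
E
```

```text
pics
0.0
scene [[391.3, 0.0, 255.2], [0.0, 391.3, 186.7], [0.0, 0.0, 1.0]] [0.04119484 0.         0.         0.         0.        ] [0.18430979 0.58780945 0.45284136] [-0.63615837  2.37500135 -1.50047334]
rule_center [([218.0, 276.3], 0.57)]
nose [([195.7, 264.7], 0.75), ([277.7, 167.5], 0.37)]
hook [([189.5, 271.8], 0.66)]
board [([306.2, 179.8], 0.6)]
fence [([279.5, 170.5], 0.69)]
clip_end [([306.4, 177.3], 0.59), ([306.9, 167.1], 0.48)]
[([216.7, 280.9, 67.0, 56.4], 0.81)]
side [[472.7, 0.0, 243.6], [0.0, 472.7, 194.2], [0.0, 0.0, 1.0]] [0.01592044 0.         0.         0.         0.        ] [ 0.34479624 -1.02119045  0.4456105 ] [-1.93672598  0.25740302 -0.14303908]
rule_center [([189.3, 180.3], 0.61)]
nose [([212.3, 177.9], 0.77)]
hook [([222.1, 185.3], 0.45)]
board [([271.9, 288.8], 0.93)]
fence [([325.8, 275.3], 0.7)]
clip_end []
[([196.3, 179.3, 51.4, 15.4], 0.77)]
0.8 [3.06527378e+00 6.88245286e-01 3.26772178e-05] [ 0.22445371 -0.47460195  0.25629116]
```

View pics/scene0.png

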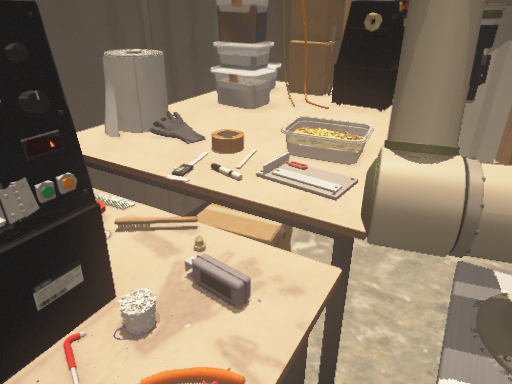

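View pics/side0.png

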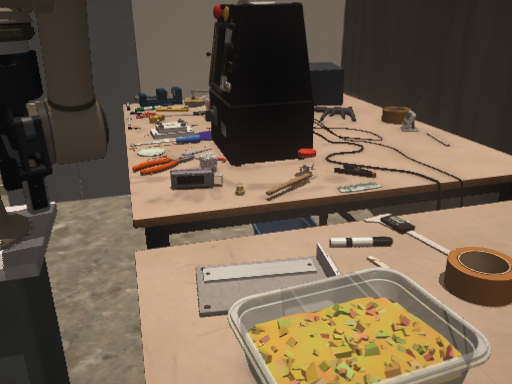

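```bash
cat > h.py <<'E'
from plant import *
import cv2,numpy as np
from scipy.spatial.transform import Rotation as R
def ray(cam,uv,info=None):
    i=info or camera_info(cam)
    p=cv2.undistortPoints(np.array([[uv]],float),np.array(i["camera_matrix"]),np.array(i["D"],float))[0,0]
    d=R.from_rotvec(i["orientation"]).apply([p[0],p[1],1.])
    return np.array(i["position"]),d/np.linalg.norm(d)
def onz(cam,uv,z,info=None):
    o,d=ray(cam,uv,info); return o+d*(z-o[2])/d[2]
def tri(*rs):
    A=sum(np.eye(3)-np.outer(d,d) for o,d in rs); b=sum((np.eye(3)-np.outer(d,d))@o for o,d in rs)
    p=np.linalg.solve(A,b); return p,[np.linalg.norm(np.cross(p-o,d)) for o,d in rs]
def down(yaw): # tool x axis at yaw+?, z down; tool y (closing) perpendicular to heading yaw
    return (R.from_euler('z',yaw)*R.from_euler('x',np.pi)).as_rotvec()
E
python3 - <<'E'
from h import *
S=dict(rule=(218,276.3),nose=(195.7,264.7),hook=(189.5,271.8),fence=(279.5,170.5),board=(306.2,179.8))
D=dict(rule=(189.3,180.3),nose=(212.3,177.9),hook=(222.1,185.3),fence=(325.8,275.3),board=(271.9,288.8))
for k in S: print(k,*[np.round(x,4) for x in tri(ray("scene",S[k]),ray("side",D[k]))])
print("clip",onz("scene",(306.4,177.3),.014),onz("scene",(306.9,167.1),.014))
for k,z in dict(rule=.026,nose=.026,hook=.008,fence=.01,board=0).items(): print(k,onz("scene",S[k],z),onz("side",D[k],z))
i=camera_info("wrist");print(i["position"],read_ee_pos(),i["camera_matrix"])
print(R.from_rotvec(read_tcp_rot()).as_matrix(),R.from_rotvec(i["orientation"]).as_matrix())
E
```

```text
rule [0.4913 0.1512 0.024 ] [0.0067 0.0067]
nose [0.5481 0.1435 0.0246] [0.0027 0.0027]
hook [5.702e-01 1.391e-01 4.000e-04] [0.0007 0.0007]
fence [ 0.6424 -0.3685  0.0043] [0.007 0.007]
board [ 0.5507 -0.3622 -0.0059] [0.0016 0.0016]
clip [ 0.53882639 -0.3350227   0.014     ] [ 0.56578402 -0.40290423  0.014     ]
rule [0.49820193 0.1501313  0.026     ] [0.48382992 0.13536675 0.026     ]
nose [0.55043274 0.14350046 0.026     ] [0.54458968 0.13516998 0.026     ]
hook [0.56274587 0.14699487 0.008     ] [0.5670588  0.12028528 0.008     ]
fence [ 0.62686528 -0.34754672  0.01      ] [ 0.64680458 -0.37006812  0.01      ]
board [ 0.54398415 -0.34838986  0.        ] [ 0.54978989 -0.36944509  0.        ]
[ 0.29858655 -0.43950857  0.37464944] [ 0.22445371 -0.47460195  0.25629116] [[278.93446577   0.         255.5280952 ]
 [  0.         278.93446577 190.6389197 ]
 [  0.           0.           1.        ]]
[[ 9.04011855e-01  4.27507387e-01  2.09775553e-05]
 [ 4.27507388e-01 -9.04011855e-01  1.52923036e-06]
 [ 1.96177159e-05  7.58561747e-06 -1.00000000e+00]] [[ 4.26543755e-01 -8.58004757e-01 -2.86161252e-01]
 [-9.04466614e-01 -4.04368205e-01 -1.35744243e-01]
 [ 7.54694853e-04  3.16724157e-01 -9.48517390e-01]]
```

The scene picture shows the rule on the left table at about (220,280), with its nose to the upper left. The board is on the right table at about (307,180). In the side picture the fence is at about (325,265) and the bin hides the clip. I'll look at the board and the rule with the wrist camera.

```bash
cat > look.py <<'E'
from h import *
def look(pos,yaw,things,fn):
    goto(pos,down(yaw)); dwell(.2)
    i=camera_info("wrist"); im=grab_frame("wrist"); cv2.imwrite(fn,im)
    for t,z in things:
        for d in pinpoint(t,"wrist")[:3]: print(t,np.round(d["uv"],1),round(d["conf"],2),np.round(onz("wrist",d["uv"],z,i),4))
    return i
E
python3 - <<'E'
from look import *
i=look((.54,-.37,.26),0,[("fence",.01),("board",0),("clip_end",.014)],"pics/wb.png")
print(read_clock(),read_ee_pos(),i["position"].tolist(),i["orientation"].tolist())
i=look((.47,.148,.24),0,[("rule_center",.026),("nose",.026),("hook",.008)],"pics/wr.png")
print(read_clock(),read_ee_pos(),read_qpos(),i["position"].tolist(),i["orientation"].tolist())
E
```

```text
fence [253.8  73.1] 0.75 [ 0.6493 -0.3688  0.01  ]
board [246.5 151.2] 0.79 [ 0.5518 -0.3584  0.    ]
clip_end [280.7 142.2] 0.92 [ 0.566  -0.4035  0.014 ]
2.4583 [ 0.53974459 -0.37026304  0.26006693] [0.6212591841782331, -0.3706756731273396, 0.37856274176265314] [2.0448386275140362, -2.0498175889045824, -0.33235663891064066]
rule_center [253.7 149.4] 0.87 [0.4934 0.1499 0.026 ]
nose [261.2  97.6] 0.92 [0.552  0.1412 0.026 ]
hook [262.8  80.5] 0.91 [0.5708 0.139  0.008 ]
4.75 [0.47006892 0.14786689 0.23997571] [ 6.65183394e-02  2.55758466e-01  1.61753826e+00 -2.39884105e-05
  1.26832888e+00  1.63753175e+00] [0.5522502657815364, 0.14766563979227595, 0.3582810631300825] [2.0452348072168522, -2.0493155426677943, -0.33261078671511196]
```

```bash
python3 - <<'E'
import cv2
for n,s in (("wb",(60,250,120,400)),("wr",(40,230,160,340))):
    a=cv2.imread(f"pics/{n}.png")[s[0]:s[1],s[2]:s[3]]
    cv2.imwrite(f"pics/{n}2.png",cv2.resize(a,None,fx=2.8,fy=2.8,interpolation=cv2.INTER_CUBIC))
E
```

```text
(no output)
```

View pics/wb2.png

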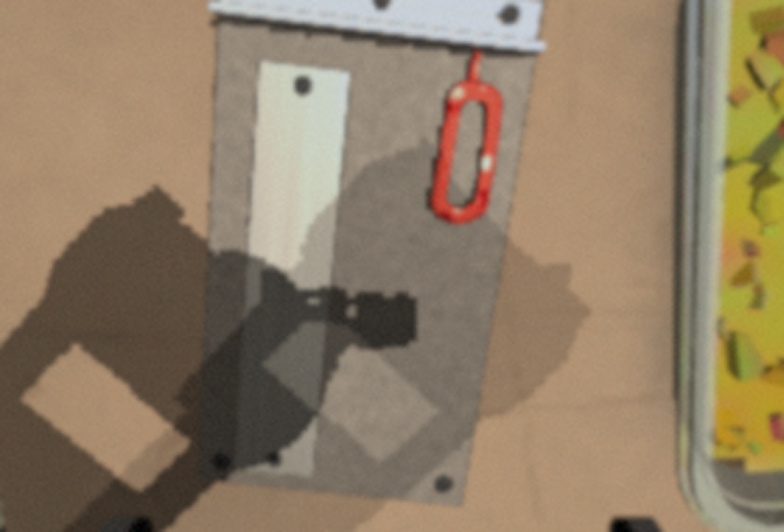

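View pics/wr2.png

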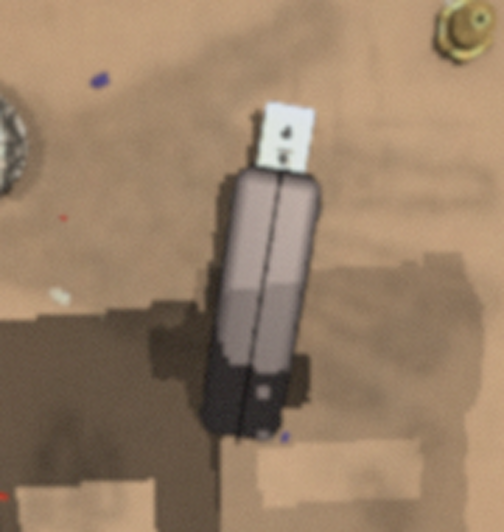

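The wrist picture shows the red clip with its near end at crop (457,218), raw (283,138). The fence base edge runs from raw (196,64) to (314,77), and the plate lies left of centre. The rule is clear, its seam running from crop (281,172) to (238,437).

```bash
python3 - <<'E'
from h import *
i=camera_info("wrist")
def mk(p,o): return dict(i,position=np.array(p),orientation=np.array(o))
B=mk([0.6212591841782331,-0.3706756731273396,0.37856274176265314],[2.0448386275140362,-2.0498175889045824,-0.33235663891064066])
Q=mk([0.5522502657815364,0.14766563979227595,0.3582810631300825],[2.0452348072168522,-2.0493155426677943,-0.33261078671511196])
b=lambda u,v,z: onz("wrist",(120+u/2.8-.4,60+v/2.8-.4),z,B)
r=lambda u,v,z: onz("wrist",(160+u/2.8-.4,40+v/2.8-.4),z,Q)
def ang(n,a,c): d=c-a; print(n,np.round(a,4),np.round(c,4),"ang",np.degrees(np.arctan2(d[1],d[0])).round(2),"len",np.linalg.norm(d).round(4))
ang("near edge",b(205,482,.01),b(465,505,.01))
ang("fence base",b(212,12,.01),b(543,49,.01))
ang("right side",b(465,505,.01),b(541,50,.01))
ang("left side",b(205,482,.01),b(215,20,.01))
ang("plate L",b(232,470,.018),b(260,62,.018)); ang("plate top",b(260,62,.018),b(350,72,.018))
ang("clip",b(457,222,.014),b(475,50,.014))
ang("rule seam",r(238,437,.048),r(281,172,.048))
ang("blade",r(281,172,.032),r(290,106,.032)); ang("bladeend",r(265,103,.032),r(315,108,.032))
E
```

```text
near edge [ 0.4352 -0.2787  0.01  ] [ 0.4213 -0.415   0.01  ] ang -95.8 len 0.137
fence base [ 0.6595 -0.2984  0.01  ] [ 0.6445 -0.4418  0.01  ] ang -95.98 len 0.1442
right side [ 0.4213 -0.415   0.01  ] [ 0.6441 -0.441   0.01  ] ang -6.66 len 0.2243
left side [ 0.4352 -0.2787  0.01  ] [ 0.6564 -0.2994  0.01  ] ang -5.36 len 0.2222
plate L [ 0.4459 -0.2949  0.018 ] [ 0.6392 -0.3191  0.018 ] ang -7.15 len 0.1948
plate top [ 0.6392 -0.3191  0.018 ] [ 0.6351 -0.3577  0.018 ] ang -95.99 len 0.0388
clip [ 0.5703 -0.4061  0.014 ] [ 0.644  -0.4117  0.014 ] ang -4.35 len 0.0739
rule seam [0.4425 0.1607 0.048 ] [0.5486 0.1429 0.048 ] ang -9.51 len 0.1076
blade [0.5484 0.1426 0.032 ] [0.5726 0.1392 0.032 ] ang -8.0 len 0.0245
bladeend [0.5737 0.1489 0.032 ] [0.5719 0.1296 0.032 ] ang -95.4 len 0.0194
```

```bash
python3 - <<'E'
from h import *
y=np.radians(-9); c=np.array([.4950,.1508]); o=down(y)
goto((*c,.12),o); servo_line((*c,.040),v=.08); dwell(.1)
print("F",read_wrist_force()); close(60); dwell(.2)
print("w",read_gripper_width(),read_finger_force(),read_wrist_force())
servo_line((*c,.20),v=.1); dwell(.4)
i=camera_info("wrist"); im=grab_frame("wrist"); cv2.imwrite("pics/held.png",im)
p=np.array(read_ee_pos()); Rt=R.from_rotvec(read_tcp_rot()); print(p,read_wrist_force(),read_clock())
for t,dz in [("rule_center",-.014),("nose",-.014),("hook",-.032)]:
    for d in pinpoint(t,"wrist")[:2]:
        q=onz("wrist",d["uv"],p[2]+dz,i); print(t,np.round(d["uv"],1),round(d["conf"],2),np.round(Rt.inv().apply(q-p),4))
E
```

```text
F [-0.78848601 -0.27710307 -0.1212836 ]
w 0.0332585372460664 63.095279932022095 [-0.21199317 -0.11963523  1.74247533]
[0.4949707  0.15082261 0.19997051] [ 0.9928897   0.13152977 -1.9772177 ] 9.4833
rule_center [259.  256.7] 0.92 [0.     0.0016 0.014 ]
nose [258.8 155.5] 0.75 [0.0556 0.0014 0.014 ]
hook [257.5 107.3] 0.6 [0.0771 0.0008 0.032 ]
```

View pics/held.png

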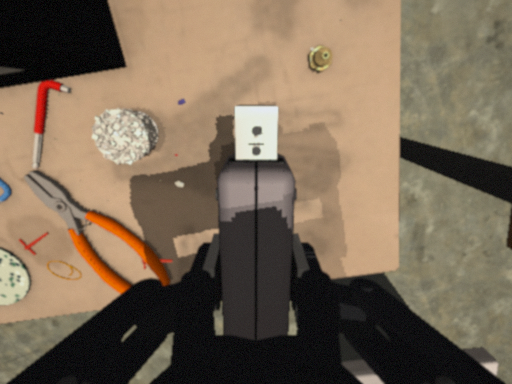

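The held picture shows the rule square in the gripper, with nose at (259,156) and hook at (257,106). Its centre is on the TCP. Next I carry it to the fence and lower it with a force check.

```bash
cat >> h.py <<'E'
Y=np.radians(-6.0); FO=np.array([.6500,-.3692]); FR=np.array([[np.cos(Y),-np.sin(Y)],[np.sin(Y),np.cos(Y)]])
def W(x,y,z): return (*(FO+FR@[x,y]),z)
def fxy(): 
    p=np.array(read_ee_pos()); return np.array([*(FR.T@(p[:2]-FO)),p[2]])
def ff():
    f=np.mean([np.array(read_wrist_force()) for _ in range(3)],0); return np.array([*(FR.T@f[:2]),f[2]])
E
python3 - <<'E'
from h import *
goto(W(-.064,.030,.20),down(Y)); servo_line(W(-.064,.030,.115),v=.1); dwell(.4)
i=camera_info("wrist"); im=grab_frame("wrist"); cv2.imwrite("pics/over.png",im)
for t,z in [("fence",.010),("hook",.115-.032),("clip_end",.014)]:
    for d in pinpoint(t,"wrist")[:2]:
        q=onz("wrist",d["uv"],z,i); print(t,np.round(d["uv"],1),round(d["conf"],2),np.round(q,4),np.round(FR.T@(q[:2]-FO),4))
print(fxy(),ff(),read_clock())
E
```

```text
fence [296.4 122.7] 0.61 [ 0.6491 -0.3709  0.01  ] [-0.0007 -0.0018]
fence [259.4 259.3] 0.52 [ 0.5304 -0.3298  0.01  ] [-0.1231  0.0267]
hook [258.5 105.8] 0.71 [ 0.6668 -0.3422  0.083 ] [0.0139 0.0286]
clip_end [342.1 216.9] 0.59 [ 0.5669 -0.4045  0.014 ] [-0.079  -0.0438]
clip_end [257.2 259.1] 0.16 [ 0.5333 -0.328   0.014 ] [-0.1204  0.0288]
[-0.06401499  0.03000105  0.11501651] [ 0.01611627  0.33434242 -1.58248229] 13.025
```

View pics/over.png

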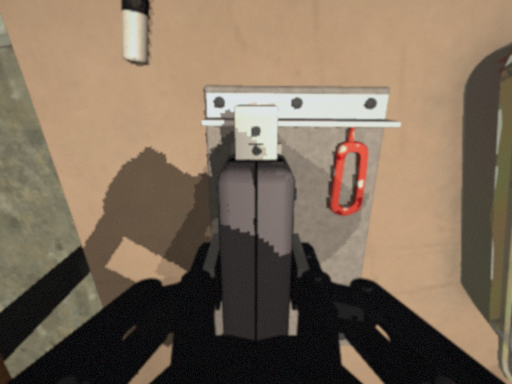

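The fence upright lies square across at rows 121-126. The hook end is beyond it at row 106, and the clip end is at (345,215). Next I lower, then draw back until I feel the hook catch.

```bash
python3 - <<'E'
from h import *
f0=ff()
for z in np.arange(.109,.0640,-.006):
    servo_line(W(-.064,.030,z),v=.05); d=ff()-f0
    if abs(d[2])>2: print("contact",z,d); break
servo_line(W(-.064,.030,.0645),v=.05) if abs(d[2])<2 else None
dwell(.3); f0=ff(); print(fxy(),f0,read_clock())
x=-.064
for k in range(16):
    x-=.0015; servo_line(W(x,.030,.0645),v=.02); dwell(.1); d=ff()-f0
    print(round(x,4),d.round(2))
    if d[0]>1.4: break
dwell(.3); print((ff()-f0).round(2),fxy(),read_clock())
E
```

```text
[-0.06398308  0.02997771  0.06457773] [-0.21471702 -0.01156868 -2.29627786] 15.7083
-0.0655 [-0.21 -0.44 -0.23]
-0.067 [-0.35 -0.12  0.55]
-0.0685 [ 0.44 -0.01 -1.36]
-0.07 [-0.22 -0.73 -1.25]
-0.0715 [ 1.24 -0.83 -0.02]
-0.073 [ 1.84 -0.3  -0.73]
[ 2.47  0.49 -0.31] [-0.0728847   0.03002638  0.06455017] 18.1083
```

```bash
python3 - <<'E'
from h import *
for x in (-.09,-.11,-.129):
    servo_line(W(x,.030,.0645),v=.025); dwell(.5); print(x,np.mean([ff() for _ in range(5)],0).round(2)-[-.21,0,-2.3])
i=camera_info("wrist"); im=grab_frame("wrist"); cv2.imwrite("pics/drawn.png",im[40:340,100:440])
for t,z in [("fence",.010),("hook",.0645-.032),("nose",.0505),("clip_end",.014)]:
    for d in pinpoint(t,"wrist")[:2]:
        q=onz("wrist",d["uv"],z,i); print(t,np.round(d["uv"],1),round(d["conf"],2),np.round(FR.T@(q[:2]-FO),4))
print(fxy(),read_clock())
E
```

```text
-0.09 [ 2.86  0.88 -0.54]
-0.11 [ 4.74  0.92 -0.87]
-0.129 [ 6.71  1.08 -1.4 ]
fence [310.8   3.1] 0.81 [0.0003 0.0008]
nose [258.  155.1] 0.64 [-0.073  0.029]
nose [376.8 150.9] 0.2 [-0.0711 -0.0276]
clip_end [377.9 151.1] 0.88 [-0.0779 -0.0442]
[-0.12879224  0.02998819  0.06455723] 22.55
```

View pics/drawn.png

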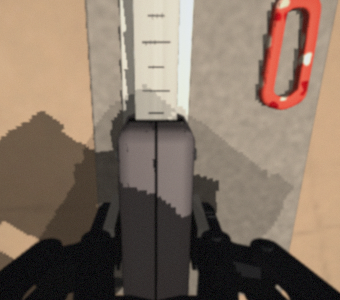

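The clip's near edge is at full-frame row ~148, almost level with the nose at row ~158 once the height difference is allowed for. I'll draw 3 mm more to allow for tooth slip, then press.

```bash
python3 - <<'E'
from h import *
X=-.132
servo_line(W(X,.030,.0645),v=.02); dwell(.6); f0=np.mean([ff() for _ in range(5)],0); print(f0.round(2))
z=.0645; tc=None; L=[]
while z>.0645-.021:
    z-=.0005 ; servo_line(W(X,.030,z),v=.02); d=ff()-f0; L.append((round(z*1e3,1),round(fxy()[2]*1e3,1),d.round(1).tolist()))
    if d[2]>17.5: break
dwell(.2); print(*L[-16:],sep="\n"); print((ff()-f0).round(2),fxy(),read_clock())
E
```

```text
[ 6.08  1.56 -3.86]
(57.0, np.float64(58.3), [0.5, -1.7, 4.3])
(56.5, np.float64(57.8), [-0.3, -2.5, 4.8])
(56.0, np.float64(57.3), [-0.7, -1.3, 4.2])
(55.5, np.float64(56.8), [0.6, -2.1, 3.7])
(55.0, np.float64(56.6), [1.5, -1.8, 7.2])
(54.5, np.float64(56.4), [1.2, -0.7, 9.8])
(54.0, np.float64(56.2), [-1.1, -0.3, 12.2])
(53.5, np.float64(55.8), [-1.7, 0.4, 13.5])
(53.0, np.float64(55.4), [-1.2, -0.0, 14.3])
(52.5, np.float64(54.9), [-0.6, -0.1, 13.3])
(52.0, np.float64(54.4), [-0.9, -0.7, 13.1])
(51.5, np.float64(53.9), [-1.6, 0.1, 14.0])
(51.0, np.float64(53.5), [-1.5, -0.2, 14.2])
(50.5, np.float64(53.1), [-2.5, 0.0, 14.8])
(50.0, np.float64(52.6), [0.8, 1.5, 14.6])
(49.5, np.float64(52.5), [-1.4, 0.7, 18.6])
[-1.05  1.14 19.1 ] [-0.13040535  0.02906939  0.05254375] 31.15
```

```bash
python3 - <<'E'
from h import *
servo_line(W(-.132,.030,.0490),v=.02); dwell(.3); print(ff(),fxy())
# relieve the press before opening
servo_line(W(-.1305,.030,.0515),v=.02); dwell(.2); print(ff(),fxy())
gripper_open(); dwell(.3); print(ff(),fxy(),read_gripper_width())
servo_line(W(-.1305,.030,.16),v=.08); dwell(.4)
i=camera_info("wrist"); im=grab_frame("wrist"); cv2.imwrite("pics/end.png",im)
for t,z in [("fence",.010),("hook",.022),("nose",.038),("rule_center",.038),("clip_end",.014)]:
    for d in pinpoint(t,"wrist")[:2]:
        q=onz("wrist",d["uv"],z,i); print(t,np.round(d["uv"],1),round(d["conf"],2),np.round(FR.T@(q[:2]-FO),4))
print(fxy(),read_clock())
E
```

```text
[ 3.64360399  2.95646909 18.88347624] [-0.13040256  0.02904801  0.052502  ]
[ 1.32476781 -0.53244373  8.47415788] [-0.13028326  0.0294609   0.05254146]
[-0.03857154 -0.09189765 -1.00900989] [-0.13050368  0.03000245  0.05148603] 0.08540060185634604
fence [287.9  39.3] 0.75 [-0.0017  0.0024]
hook [259.2  29.2] 0.87 [0.0035 0.0271]
hook [291.  39.] 0.66 [-0.0036  0.0012]
nose [254.7 129.5] 0.56 [-0.0742  0.0309]
rule_center [257.3 192.2] 0.85 [-0.1302  0.0286]
clip_end [335.6 130.9] 0.87 [-0.0782 -0.0443]
[-0.13048832  0.03001772  0.16000457] 35.2583
```

View pics/end.png

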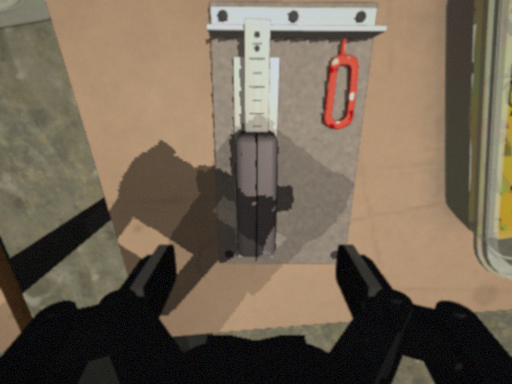

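The rule stands square on the plate with its hook over the fence at (258,25). The nose at row ~131 is level with the clip end at row ~129, and the clip has not moved.

```bash
python3 - <<'E'
from plant import *
dwell(.3); print(close_job(),read_clock())
E
```

```text
the job is handed in; nothing more can be done
the job is handed in; nothing more can be done
```

I handed the job in at about 36 s: the rule is hooked on the fence, its case drawn level with the clip's near end (within about 4 mm by camera) and released, with the clip undisturbed; sole travel of about 4 mm and the blade holding suggest it locked, but no verdict came back.

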